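# Press in the latching stop buttons in shut-down order

## Robot

A 6-joint arm with a two-finger parallel gripper is mounted at the origin on a cart in front of the work surface, level with it; the furniture and walls round the work are solid. World frame = base frame: x ahead of the robot, y to its left, z up, the work surface at z = 0. Lengths are in m, angles in rad, forces in N, time in s.
With the tool pointing down it reaches from about 0.35 to 0.975 m from the base axis. Payload 4.9 kg.
Tool frame: the origin (TCP) lies at the very end of the fingers, on their centre line; the grasp point (between the pads) lies manip.grip_point_offset behind it (manip.grip_point_offset is the distance from the TCP to the grasp point, in m); z points along the fingers, y is the line along which they close (so a half turn about z gives the same grasp; the last joint's range is limited). The gripper opens to 85 mm and grips with 20 to 120 N. Pads are 22 mm wide; open, the fingers measure 114 mm over their backs; the gripper's body (76 mm by 85 mm) begins 54 mm behind the grasp point. The pads swing forward as they close: fully open they stand 13 mm farther back than shut.
Start: joints at [-1.378, 0.053, 1.613, -0, 1.476, -0.119], TCP at [0.192, -0.595, 0.231] pointing down, gripper open.
Joint ranges: [-3.01, 3.01], [-1.01, 2.22], [0.06, 2.58], [-1.02, 4.17], [0.09, 2.62], [-3.14, 3.14]. Speed limits (rad/s): [2.57, 2.57, 3.14, 3.14, 3.14, 3.14].

## Interface

Orientations are given as a unit quaternion [w, x, y, z].
In Python, from plant import manip gives the robot as it stands.
- The arm moves only by the shell command python3 -m crank 'ROWS' [OPENING]. ROWS is JSON, a list of rows, each an object of numbers: "x", "y", "z": the shift along the tool's x, y, z in cm; "turn": the turn about the tool's z in rad. In form: [{"x": .., "y": .., "z": .., "turn": ..}, ...]. A call has 1 to 5 rows; each row shifts and turns the commanded pose from where the row before left it, along the tool's axes as they then stand; what a row does not reach is not made up. A row lasts 1/10 s, in which the tool goes at most 50 mm and 8.59 degrees, less where a joint would pass 70% of its speed; a pose out of reach is approached as far as the arm can. A call with a gripper value outside its range is refused whole. OPENING is the opening in per cent of the stroke, from 0 (shut) to 100 (fully open), set as the call begins (- or left out, the last holds). The fingers move at their own pace and stop on an object; the grip force is fixed at half the most. Time passes only in rows, so rows that do not move let the fingers close. It gives the time, the measured TCP pose, the force, the opening and the grip force at its end, in the units of the state.
- manip.state(): the state, without advancing time (a new reading comes with each control period).
- manip.grab_frame(name): name is "scene" or "top" or "wrist"; returns (picture, depth): 400x640x3 uint8, red, green, blue; 400x640 float32, m along the optical axis (not along the pixel's ray), 0 where there is no reading.
- manip.camera_model(name): a dict with "mtx" (3x3 intrinsics, pixels), "world_to_cam" (4x4, takes a point from world to camera coordinates). Camera axes: x right, y down, z forward; pixel columns grow to the right and rows downward; lengths in m; the calibration is good to about 2 mm. The wrist camera is an equidistant fisheye: a pixel r from the principal point sees the ray r / f radians off the axis. A picture is of the moment at which its call begins: read the wrist's pose just before it. camera_model takes no time and is no camera call; for the wrist camera it gives the pose at the moment of the call.
- manip.job_done(): hands the job in; it is judged then, once.
The state is a dict: "time": time; "joint_pos": joint angles; "joint_vel": joint speeds; "joint_efforts": joint torques, N m; "tool_pos": TCP position; "tool_rot": TCP orientation; "contact_force": force on the tool from outside, world axes, zero at the start; "ft_torque": the same for the moment, N m; "gripper_width": opening from 0.0 (shut) to 1.0 (fully open); "grasp_force": force on a finger pad.
Only numpy, scipy, OpenCV 4.12 (cv2) and the standard library are available. Lean on these libraries where they do the work, as an engineer would, in place of code of your own. Each camera call takes 0.05 s, during which the arm holds its last target. There are 200 camera calls.

## Task

Shut the bench machines down from the three cordless switch boxes: with the fingertips press in the small round button, then the square button, then the wide mushroom button, in that order, going to the next only when the one before is in. Press each gently, straight down, until most of its travel is used up; it stays in by itself. Only push: do not grip, lift, tip or shove the boxes along the bench, and leave the other things on the bench where they lie.

Things in the scene. Friction and masses are not known exactly. Their poses are not given: they have to be found in the camera images.
- box_round: Loose grey plastic switch box, 72 x 72 x 46 mm, 0.7 kg, on a rubber foot, standing free on the bench; carries in the middle of its top an aluminium collar (top 50 mm above the bench) and a small round black button, 20 mm across. Origin: centre of its underside; z up. No box has a fixed place: the three swap positions.
- box_square: Loose grey plastic switch box, 72 x 72 x 46 mm, 0.7 kg, on a rubber foot, standing free on the bench; carries in the middle of its top an aluminium collar (top 50 mm above the bench) and a square black button, 26 x 26 mm, in a square collar. Origin: centre of its underside; z up. No box has a fixed place: the three swap positions.
- box_mushroom: Loose grey plastic switch box, 72 x 72 x 46 mm, 0.7 kg, on a rubber foot, standing free on the bench; carries in the middle of its top an aluminium collar (top 50 mm above the bench) and a wide black mushroom-head button, 44 mm across, slightly domed. Origin: centre of its underside; z up. No box has a fixed place: the three swap positions.
- cap_round (a joint): Travel of the small round button into its box in m: 0 to 0.002 at the start, 0.012 fully in. It moves straight down against a steady 3.5 N, has no return spring and stays at the depth where it is left; beyond 0.007 it counts as in. Its stop at 0.012 is a rubber buffer: the whole button sinks up to 6 mm more, at 3 N per mm from 4.5 N on, and rises again when let go.
- cap_square (a joint): Travel of the square button into its box in m: 0 to 0.002 at the start, 0.012 fully in. It moves straight down against a steady 3.5 N, has no return spring and stays at the depth where it is left; beyond 0.007 it counts as in. Its stop at 0.012 is a rubber buffer: the whole button sinks up to 6 mm more, at 3 N per mm from 4.5 N on, and rises again when let go.
- cap_mushroom (a joint): Travel of the mushroom button into its box in m: 0 to 0.002 at the start, 0.012 fully in. It moves straight down against a steady 3.5 N, has no return spring and stays at the depth where it is left; beyond 0.007 it counts as in. Its stop at 0.012 is a rubber buffer: the whole button sinks up to 6 mm more, at 3 N per mm from 4.5 N on, and rises again when let go.
- round_top (a point): Centre of the top face of the small round button, 20 mm across; it moves with the button. Button out: about 72 mm above the bench; fully in: 60 mm. Axes as its box.
- square_top (a point): Centre of the top face of the square button, 26 mm wide; it moves with the button. Button out: about 72 mm above the bench; fully in: 60 mm. Axes as its box.
- mushroom_top (a point): Centre of the top face of the mushroom button, 44 mm across, flat over the middle 20 mm; it moves with the button. Button out: about 80 mm above the bench; fully in: 68 mm. Axes as its box.
- elec_tape: Bystander: black roll of tape lying flat, 65 mm across, 19 mm high; origin: centre of its underside.
- nail_box: Bystander: small yellow carton, 87 x 53 x 42 mm high; origin: centre of its underside.
- sanding_block: Bystander: brown sanding block, 62 x 104 x 30 mm high; origin: centre of its underside.
- marker_blue: Bystander: blue marker pen lying down, 17 x 119 x 17 mm; origin: its underside.
- filler_tub: Bystander: round tub with a yellow lid, 70 mm across, 66 mm high; origin: centre of its underside.
- block_b: Bystander: small pine offcut, 44 x 85 x 19 mm high; origin: centre of its underside.
There are look-alikes about, which are no part of the job. Leave any purple look-alike of the box_square alone.

How it is judged:
By the outcome, as a careful person would: the job done as asked, in the order asked, and still so for the second after the job is handed in, with the robot touching nothing.
It also fails if it takes over 54 s, if anything falls off the work surface, if the arm or the gripper's body presses on something with over 40 N, if the wrist force passes 120 N, or if a joint passes its speed limit or range.

## Working session

There is one attempt and no reset: what is moved stays moved. The work goes in short steps, Python scripts to look and compute and a shell command to move; the robot and the scene stay as the last step left them, time stands still between calls to the robot, and variables do not carry over. Pictures are saved under pics/ and viewed, at most 10 in all, crops included, and the job is handed in when it is done.

```bash
ls; mkdir -p pics; python3 - <<'E'
from plant import manip
import cv2
for n in ("top","scene"):
    p,d=manip.grab_frame(n); cv2.imwrite(f"pics/{n}0.png",p[:,:,::-1])
    import numpy as np; np.save(f"pics/{n}0.npy",d)
    print(n,manip.camera_model(n))
s=manip.state();print(s['time'],s['tool_pos'],s['tool_rot'],s['gripper_width'],manip.grip_point_offset)
E
```

```text
pics
top {'mtx': array([[375.56830254,   0.        , 321.89394788],
       [  0.        , 375.56830254, 198.14901131],
       [  0.        ,   0.        ,   1.        ]]), 'world_to_cam': array([[ 4.02038583e-04, -9.99768136e-01,  2.15293585e-02,
         4.30173043e-02],
       [-9.90131955e-01, -3.41505240e-03, -1.40096572e-01,
         5.48183636e-01],
       [ 1.40137613e-01, -2.12605816e-02, -9.89903751e-01,
         1.01370628e+00],
       [ 0.00000000e+00,  0.00000000e+00,  0.00000000e+00,
         1.00000000e+00]])}
scene {'mtx': array([[475.29704138,   0.        , 311.48047266],
       [  0.        , 475.29704138, 208.20269727],
       [  0.        ,   0.        ,   1.        ]]), 'world_to_cam': array([[ 0.90307145, -0.42945437, -0.00555868, -0.45770436],
       [-0.33630256, -0.69902008, -0.63108756,  0.27376374],
       [ 0.26713768,  0.57178656, -0.77569168,  1.30641881],
       [ 0.        ,  0.        ,  0.        ,  1.        ]])}
0.1 [ 0.19162435 -0.59431331  0.23019732] [-9.08277313e-04  9.87870513e-01  1.55277247e-01 -4.23692494e-05] 1.0057096716760001 0.0187
```

View pics/top0.png

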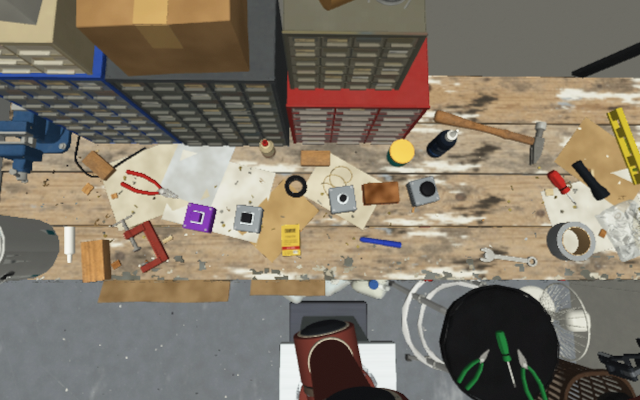

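View pics/scene0.png

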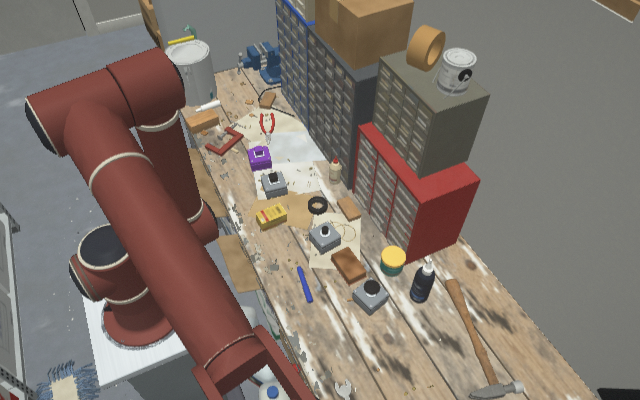

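The top view shows four boxes: purple (199,217), a look-alike to leave alone, and grey ones at (248,219), (343,199) and (423,191). They look like square, round and mushroom in that order, so I'll confirm with an enlarged crop.

```bash
python3 - <<'E'
import cv2,numpy as np
t=cv2.imread("pics/top0.png");s=cv2.imread("pics/scene0.png")
f=lambda im,u,v:cv2.resize(im[v-25:v+25,u-25:u+25],(260,260),interpolation=cv2.INTER_CUBIC)
cv2.imwrite("pics/crop.png",np.vstack([np.hstack([f(t,343,199),f(t,248,219),f(t,423,191)]),np.hstack([f(s,325,236),f(s,273,181),f(s,371,295)])]))
E
```

```text
(no output)
```

View pics/crop.png

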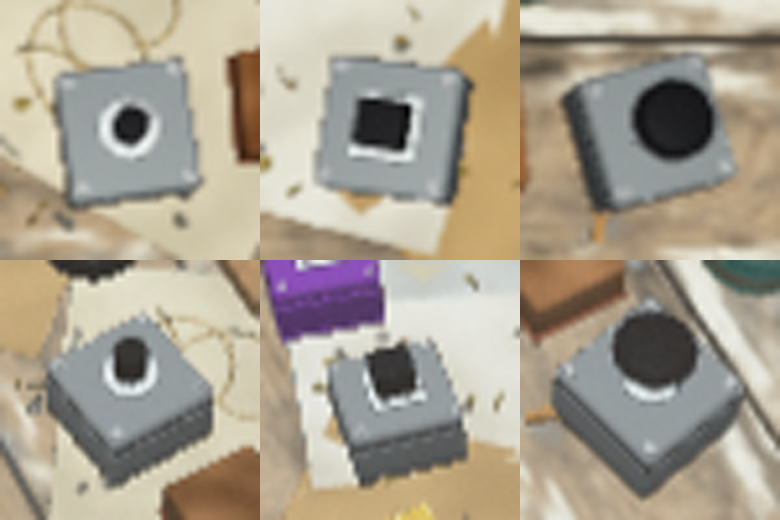

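Round is at top (342.6,197.6), square at (246.3,217.4) and mushroom at (427.2,188.3), each matching its described cap. Next I locate them by ray and by depth in both cameras.

```bash
cat > h.py <<'E'
import numpy as np
from plant import manip
def world(cam,uv,d=None,z=None):
    m=manip.camera_model(cam);T=np.linalg.inv(m['world_to_cam'])
    uv=np.atleast_2d(uv).astype(float)
    r=np.c_[uv,np.ones(len(uv))]@np.linalg.inv(m['mtx']).T@T[:3,:3].T
    if d is None: d=(z-T[2,3])/r[:,2]
    return T[:3,3]+r*np.reshape(d,(-1,1))
E
python3 - <<'E'
from h import *
import cv2
px={'round':((342.6,197.6),.071,(325,228)),'square':((246.3,217.4),.071,(273,176)),'mush':((427.2,188.3),.079,(372,286))}
for n,(uv,z,uvs) in px.items():
    print(n,'ray',world('top',uv,z=z).round(4))
    for cam,c,R in(('top',uv,26),('scene',uvs,30)):
        d=np.load(f'pics/{cam}0.npy');im=cv2.imread(f'pics/{cam}0.png')
        v,u=np.mgrid[int(c[1])-R:int(c[1])+R,int(c[0])-R:int(c[0])+R].reshape(2,-1)
        k=d[v,u]>0;u=u[k];v=v[k];P=world(cam,np.c_[u,v],d[v,u])
        near=np.hypot(*(P-world('top',uv,z=z))[:,:2].T)<.06
        g=P[near&(abs(P[:,2]-.046)<.005)]
        b=near&(P[:,2]>z-.010)&(P[:,2]<z+.015)&(im[v,u].max(1)<70)
        q=P[b]; 
        r=cv2.minAreaRect((g[:,:2]*1000).astype('f4'))
        print(cam,'cap n',b.sum(),'mid',((q.min(0)+q.max(0))/2).round(4) if len(q) else '', 'z90',np.percentile(q[:,2],[50,90]).round(4) if len(q) else '','body mm',[np.round(x,1) for x in r], 'z',np.median(g[:,2]).round(4))
E
```

```text
round ray [[ 0.5451 -0.0115  0.071 ]]
top cap n 30 mid [ 0.5452 -0.0111  0.0722] z90 [0.072  0.0751] body mm [array([545.8, -11.3]), array([72.2, 71.6]), np.float64(7.9)] z 0.0463
scene cap n 33 mid [ 0.541  -0.0172  0.0676] z90 [0.0681 0.0715] body mm [array([541.8, -17.1]), array([73.2, 74.3]), np.float64(8.3)] z 0.0446
square ray [[0.4906 0.2475 0.071 ]]
top cap n 82 mid [0.4905 0.2497 0.0688] z90 [0.0704 0.0733] body mm [array([490.6, 250.3]), array([71.8, 71.8]), np.float64(83.0)] z 0.0464
scene cap n 52 mid [0.4849 0.245  0.0677] z90 [0.068 0.071] body mm [array([485.8, 243.9]), array([71.7, 70.9]), np.float64(82.1)] z 0.0448
mush ray [[ 0.5703 -0.2413  0.079 ]]
top cap n 176 mid [ 0.5693 -0.242   0.0783] z90 [0.0792 0.0815] body mm [array([ 569.5, -241.3]), array([72.1, 71.8]), np.float64(14.3)] z 0.0461
scene cap n 172 mid [ 0.5645 -0.2451  0.0766] z90 [0.077  0.0806] body mm [array([ 566.7, -246.4]), array([72.3, 72.2]), np.float64(14.6)] z 0.0446
```

```bash
python3 -m crank '[{"turn":0.104},{"turn":0.104},{"turn":0.104}]' 0
python3 -m crank '[{"x":2.5,"y":-4},{"x":2.5,"y":-4},{"x":2.5,"y":-4},{"x":2.5,"y":-4},{"x":2.5,"y":-4}]'
python3 -m crank '[{"x":2.5,"y":-4},{"x":2.5,"y":-4},{"x":2.5,"y":-4},{"x":2.5,"y":-4},{"x":2.5,"y":-4}]'
```

```text
schema error: expected keys x, y, z, turn
schema error: expected keys x, y, z, turn
schema error: expected keys x, y, z, turn
```

```bash
python3 -m crank '[{"x":0,"y":0,"z":0,"turn":0.104},{"x":0,"y":0,"z":0,"turn":0.104},{"x":0,"y":0,"z":0,"turn":0.104}]' 0
python3 -m crank '[{"x":2.5,"y":-4,"z":0,"turn":0},{"x":2.5,"y":-4,"z":0,"turn":0},{"x":2.5,"y":-4,"z":0,"turn":0},{"x":2.5,"y":-4,"z":0,"turn":0},{"x":2.5,"y":-4,"z":0,"turn":0}]'
```

```text
time: 0.4
tool_pos: [0.1917, -0.5945, 0.2306]
tool_rot: [-0.001, 1.0, -0.002, -0.0]
contact_force: [0.0, 0.6, 0.4]
gripper_width: 0.519
grasp_force: 0.0
time: 0.9
tool_pos: [0.3172, -0.393, 0.2307]
tool_rot: [-0.0, 1.0, -0.0, -0.0]
contact_force: [1.4, 0.2, -0.3]
gripper_width: 0.001
grasp_force: 0.0
```

```bash
python3 -m crank '[{"x":2.5,"y":-4.2,"z":0,"turn":0},{"x":2.5,"y":-4.2,"z":0,"turn":0},{"x":2.5,"y":-4.2,"z":0,"turn":0},{"x":2.5,"y":-4.2,"z":0,"turn":0},{"x":2.5,"y":-4.2,"z":0,"turn":0}]'
python3 -m crank '[{"x":2.5,"y":-4.2,"z":0,"turn":0},{"x":2.5,"y":-4.2,"z":0,"turn":0},{"x":2.5,"y":-4.2,"z":1,"turn":0},{"x":2.5,"y":-4.2,"z":2,"turn":0},{"x":0,"y":0,"z":2,"turn":0}]'
python3 -m crank '[{"x":0,"y":0,"z":2,"turn":0},{"x":0,"y":0,"z":0,"turn":0},{"x":0,"y":0,"z":0,"turn":0}]'
python3 - <<'E'
from h import *
import cv2
s=manip.state();m=manip.camera_model('wrist');p,d=manip.grab_frame('wrist')
cv2.imwrite('pics/w1.png',p[:,:,::-1]);np.save('pics/w1.npy',d)
np.savez('pics/w1m.npz',mtx=m['mtx'],T=m['world_to_cam'])
print(s['tool_pos'],s['contact_force'],m)
E
```

```text
time: 1.4
tool_pos: [0.4422, -0.1829, 0.231]
tool_rot: [-0.0, 1.0, -0.0, 0.0]
contact_force: [1.4, -0.4, -0.0]
gripper_width: -0.001
grasp_force: 0.0
time: 1.9
tool_pos: [0.5422, -0.0148, 0.182]
tool_rot: [-0.001, 1.0, 0.003, 0.001]
contact_force: [-0.6, -1.2, 0.1]
gripper_width: -0.002
grasp_force: 0.0
time: 2.2
tool_pos: [0.5401, -0.0192, 0.1621]
tool_rot: [-0.0, 1.0, -0.0, -0.001]
contact_force: [0.5, 0.4, -0.4]
gripper_width: 0.003
grasp_force: 0.0
[ 0.54013703 -0.01915154  0.16205119] [ 0.53115112  0.38196551 -0.365725  ] {'mtx': array([[309.70691629,   0.        , 322.28546486],
       [  0.        , 309.70691629, 200.92008663],
       [  0.        ,   0.        ,   1.        ]]), 'world_to_cam': array([[ 5.31217278e-04, -9.99999683e-01,  5.93790573e-04,
        -1.94116346e-02],
       [-9.66206467e-01, -3.60204793e-04,  2.57769149e-01,
         5.05245815e-01],
       [-2.57768853e-01, -7.10655717e-04, -9.66206351e-01,
         4.50083035e-01],
       [ 0.00000000e+00,  0.00000000e+00,  0.00000000e+00,
         1.00000000e+00]])}
```

View pics/w1.png

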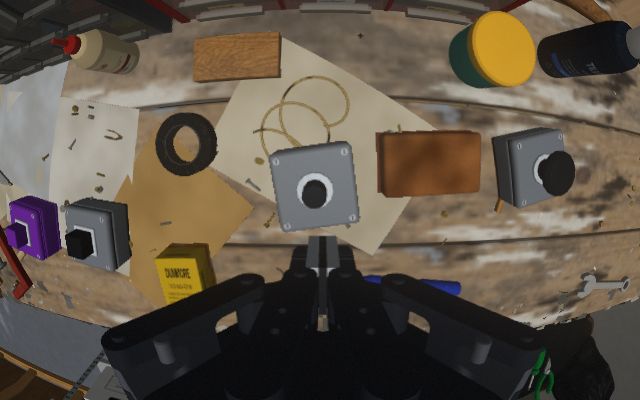

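The wrist view shows the round button at about (314,194), the mushroom at (556,172), the square at (80,244) and the finger tips at about (322,245). I'll refine the round centre from this view.

```bash
cat >> h.py <<'E'
import cv2
def wrist(d,mtx,T,c,R,box,im):
    """fisheye: box top & cap in world"""
    v,u=np.mgrid[c[1]-R:c[1]+R,c[0]-R:c[0]+R].reshape(2,-1)
    v=v.clip(0,399);u=u.clip(0,639)
    x=(u-mtx[0,2])/mtx[0,0];y=(v-mtx[1,2])/mtx[1,1];th=np.hypot(x,y);s=np.tan(th)/np.maximum(th,1e-9)
    C=np.c_[x*s,y*s,np.ones(len(x))]*d[v,u][:,None]
    P=(C-T[:3,3])@T[:3,:3]
    near=(np.hypot(*(P[:,:2]-box).T)<.06)&(d[v,u]>0)
    dark=im[v,u].max(1)<70
    g=P[near&(abs(P[:,2]-.046)<.004)]; q=P[near&dark&(P[:,2]>.056)&(P[:,2]<.09)]
    top=q[q[:,2]>np.percentile(q[:,2],90)-.004]
    print('body',[np.round(x,1) for x in cv2.minAreaRect((g[:,:2]*1000).astype('f4'))],np.median(g[:,2]).round(4),
      'cap n',len(q),'top n',len(top),'mid',((top.min(0)+top.max(0))/2).round(4),'sz',np.ptp(top,0).round(3),'z',np.median(top[:,2]).round(4))
E
python3 - <<'E'
from h import *
m=np.load('pics/w1m.npz');d=np.load('pics/w1.npy');im=cv2.imread('pics/w1.png')
for c,b in(((314,190),(.5435,-.014)),((550,172),(.568,-.2435)),((90,240),(.4885,.247))): wrist(d,m['mtx'],m['T'],c,50,b,im)
E
```

```text
body [array([545.5, -12.6]), array([72.5, 72.4]), np.float64(8.2)] 0.046 cap n 527 top n 468 mid [ 0.5457 -0.0122  0.0712] sz [0.019 0.018 0.005] z 0.0717
body [array([ 569.7, -241.4]), array([72.2, 71.8]), np.float64(13.7)] 0.0461 cap n 1189 top n 912 mid [ 0.5695 -0.2415  0.0791] sz [0.041 0.041 0.005] z 0.0793
body [array([490.4, 248.6]), array([73. , 72.2]), np.float64(82.7)] 0.0456 cap n 572 top n 363 mid [0.4901 0.2487 0.0699] sz [0.028 0.028 0.005] z 0.0703
```

```bash
python3 -m crank '[{"x":0.54,"y":-0.7,"z":2,"turn":0},{"x":0,"y":0,"z":2,"turn":0},{"x":0,"y":0,"z":2,"turn":0},{"x":0,"y":0,"z":1.5,"turn":0}]' 0
python3 -m crank '[{"x":0,"y":0,"z":0,"turn":0},{"x":0,"y":0,"z":0,"turn":0},{"x":0,"y":0,"z":0,"turn":0}]'
```

```text
time: 2.65
tool_pos: [0.5465, -0.0127, 0.0878]
tool_rot: [0.0, 1.0, -0.0, 0.001]
contact_force: [-0.1, 0.5, 0.1]
gripper_width: 0.002
grasp_force: 0.0
time: 2.95
tool_pos: [0.547, -0.0124, 0.089]
tool_rot: [0.0, 1.0, -0.0, 0.001]
contact_force: [-0.9, 0.5, 0.3]
gripper_width: 0.001
grasp_force: 0.0
```

```bash
python3 -m crank '[{"x":-0.1,"y":0,"z":0.5,"turn":0},{"x":0,"y":0,"z":0.5,"turn":0},{"x":0,"y":0,"z":0.3,"turn":0},{"x":0,"y":0,"z":0.2,"turn":0},{"x":0,"y":0,"z":0.2,"turn":0}]'
python3 -m crank '[{"x":0,"y":0,"z":0.15,"turn":0},{"x":0,"y":0,"z":0.15,"turn":0},{"x":0,"y":0,"z":0.15,"turn":0},{"x":0,"y":0,"z":0,"turn":0}]'
```

```text
time: 3.45
tool_pos: [0.5448, -0.0121, 0.0704]
tool_rot: [-0.0, 1.0, -0.0, -0.0]
contact_force: [-2.7, 0.9, 4.0]
gripper_width: -0.003
grasp_force: 1.7
time: 3.85
tool_pos: [0.5449, -0.0121, 0.0656]
tool_rot: [-0.0, 1.0, -0.0, 0.0]
contact_force: [-0.7, 1.3, 0.9]
gripper_width: 0.001
grasp_force: 0.2
```

```bash
python3 -m crank '[{"x":0,"y":0,"z":0.15,"turn":0},{"x":0,"y":0,"z":0.15,"turn":0}]'
python3 -m crank '[{"x":0,"y":0,"z":0.15,"turn":0}]'
```

```text
time: 4.05
tool_pos: [0.5451, -0.0122, 0.063]
tool_rot: [0.0, 1.0, -0.0, 0.0]
contact_force: [-2.0, -0.2, 3.5]
gripper_width: 0.001
grasp_force: 1.7
time: 4.15
tool_pos: [0.5451, -0.0122, 0.0614]
tool_rot: [0.0, 1.0, -0.0, 0.0]
contact_force: [-2.2, -0.0, 3.0]
gripper_width: 0.001
grasp_force: 1.7
```

```bash
python3 -m crank '[{"x":0,"y":0,"z":-0.5,"turn":0},{"x":0,"y":0,"z":-1.5,"turn":0},{"x":0,"y":0,"z":-2.5,"turn":0},{"x":0,"y":0,"z":-3,"turn":0},{"x":0,"y":0,"z":-2.5,"turn":0}]'
python3 -m crank '[{"x":0,"y":0,"z":0,"turn":0},{"x":0,"y":0,"z":0,"turn":0}]'
python3 - <<'E'
from h import *
m=manip.camera_model('wrist');p,d=manip.grab_frame('wrist');im=p[:,:,::-1].copy();cv2.imwrite('pics/w2.png',im)
for c,b in(((314,190),(.5455,-.012)),((90,240),(.4885,.247))): wrist(d,m['mtx'],m['world_to_cam'],c,50,b,im)
E
```

```text
time: 4.65
tool_pos: [0.5456, -0.0123, 0.1642]
tool_rot: [0.0, 1.0, -0.0, 0.001]
contact_force: [-0.1, 0.0, 0.9]
gripper_width: 0.003
grasp_force: 0.0
time: 4.85
tool_pos: [0.5455, -0.0123, 0.1626]
tool_rot: [0.0, 1.0, -0.0, 0.001]
contact_force: [0.6, -0.0, -0.2]
gripper_width: -0.001
grasp_force: 0.0
body [array([545.7, -12.3]), array([72.4, 72.3]), np.float64(7.4)] 0.046 cap n 428 top n 420 mid [ 0.5461 -0.0128  0.0607] sz [0.018 0.018 0.005] z 0.0612
body [array([490.2, 248.2]), array([72.3, 72.3]), np.float64(84.1)] 0.0457 cap n 570 top n 368 mid [0.4907 0.248  0.0697] sz [0.027 0.028 0.005] z 0.0702
```

Round is in (top at 61 mm) and its box hasn't moved. Next is the square.

```bash
python3 -m crank '[{"x":-0.9,"y":-4,"z":0,"turn":0},{"x":-0.9,"y":-4.5,"z":0,"turn":0},{"x":-0.9,"y":-4.5,"z":0,"turn":0},{"x":-0.9,"y":-4.5,"z":0,"turn":0},{"x":-0.9,"y":-4.5,"z":0,"turn":0}]'
python3 -m crank '[{"x":-1,"y":-4,"z":0,"turn":0},{"x":0,"y":0,"z":0,"turn":0},{"x":0,"y":0,"z":0,"turn":0},{"x":0,"y":0,"z":0,"turn":0}]'
python3 - <<'E'
from h import *
m=manip.camera_model('wrist');p,d=manip.grab_frame('wrist');im=p[:,:,::-1].copy();cv2.imwrite('pics/w3.png',im)
wrist(d,m['mtx'],m['world_to_cam'],(314,190),60,(.490,.248),im)
E
```

```text
time: 5.4
tool_pos: [0.4983, 0.2092, 0.1594]
tool_rot: [0.0, 1.0, -0.0, -0.001]
contact_force: [0.8, 0.1, -0.2]
gripper_width: -0.005
grasp_force: 0.0
time: 5.8
tool_pos: [0.4896, 0.2468, 0.1602]
tool_rot: [0.001, 1.0, -0.001, -0.001]
contact_force: [0.7, -0.2, -0.0]
gripper_width: -0.003
grasp_force: 0.0
body [array([490.4, 249.7]), array([72.4, 72.3]), np.float64(82.9)] 0.0459 cap n 1120 top n 1028 mid [0.4908 0.2499 0.0702] sz [0.028 0.027 0.005] z 0.0707
```

View pics/w3.png

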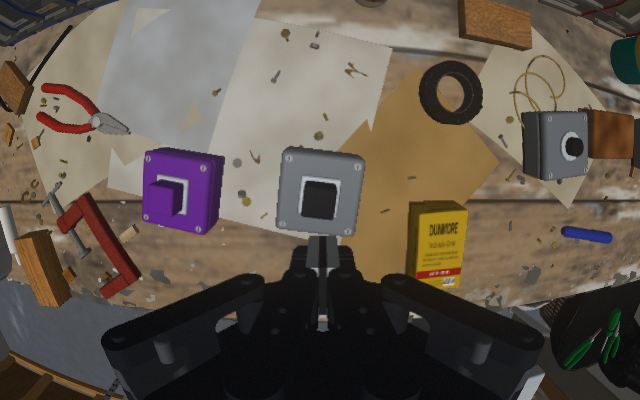

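The wrist view has the grey square-button box at (320,195), right ahead of the fingers, with the purple one well clear at (180,192).

```bash
python3 -m crank '[{"x":0.1,"y":-0.3,"z":2,"turn":0},{"x":0,"y":0,"z":2,"turn":0},{"x":0,"y":0,"z":2,"turn":0},{"x":0,"y":0,"z":1.5,"turn":0},{"x":0,"y":0,"z":0.5,"turn":0}]' 0
python3 -m crank '[{"x":0,"y":0,"z":0,"turn":0},{"x":0,"y":0,"z":0,"turn":0}]'
```

```text
time: 6.35
tool_pos: [0.49, 0.2494, 0.0792]
tool_rot: [0.001, 1.0, -0.001, -0.002]
contact_force: [-0.5, 0.2, -0.8]
gripper_width: 0.002
grasp_force: 0.0
time: 6.55
tool_pos: [0.4917, 0.2508, 0.0823]
tool_rot: [-0.0, 1.0, -0.0, 0.001]
contact_force: [-0.3, -0.6, 0.1]
gripper_width: -0.0
grasp_force: 0.0
```

```bash
python3 -m crank '[{"x":-0.1,"y":0.1,"z":0.3,"turn":0},{"x":0,"y":0,"z":0.3,"turn":0},{"x":0,"y":0,"z":0.2,"turn":0},{"x":0,"y":0,"z":0.2,"turn":0},{"x":0,"y":0,"z":0.2,"turn":0}]'
python3 -m crank '[{"x":0,"y":0,"z":0.15,"turn":0},{"x":0,"y":0,"z":0.15,"turn":0},{"x":0,"y":0,"z":0.15,"turn":0}]'
```

```text
time: 7.05
tool_pos: [0.4901, 0.2499, 0.0696]
tool_rot: [-0.0, 1.0, -0.0, 0.0]
contact_force: [-1.6, -0.5, 3.7]
gripper_width: 0.003
grasp_force: 1.7
time: 7.35
tool_pos: [0.49, 0.2499, 0.065]
tool_rot: [-0.0, 1.0, -0.0, 0.0]
contact_force: [-2.2, 0.3, 4.0]
gripper_width: -0.005
grasp_force: 1.7
```

```bash
python3 -m crank '[{"x":0,"y":0,"z":0.15,"turn":0},{"x":0,"y":0,"z":0.15,"turn":0},{"x":0,"y":0,"z":0.05,"turn":0}]'
python3 -m crank '[{"x":0,"y":0,"z":-0.5,"turn":0},{"x":0,"y":0,"z":-1.5,"turn":0},{"x":0,"y":0,"z":-2.5,"turn":0},{"x":0,"y":0,"z":-3,"turn":0},{"x":0,"y":0,"z":-2.5,"turn":0}]'
python3 -m crank '[{"x":0,"y":0,"z":0,"turn":0},{"x":0,"y":0,"z":0,"turn":0}]'
python3 - <<'E'
from h import *
m=manip.camera_model('wrist');p,d=manip.grab_frame('wrist');im=p[:,:,::-1].copy();cv2.imwrite('pics/w4.png',im)
wrist(d,m['mtx'],m['world_to_cam'],(314,190),60,(.490,.25),im)
E
```

```text
time: 7.65
tool_pos: [0.49, 0.2499, 0.0613]
tool_rot: [-0.0, 1.0, -0.0, 0.0]
contact_force: [-1.2, -0.3, 2.3]
gripper_width: 0.005
grasp_force: 1.7
time: 8.15
tool_pos: [0.4904, 0.25, 0.164]
tool_rot: [-0.0, 1.0, -0.0, 0.001]
contact_force: [0.9, 0.3, 0.9]
gripper_width: 0.002
grasp_force: 0.0
time: 8.35
tool_pos: [0.4904, 0.25, 0.1625]
tool_rot: [-0.0, 1.0, -0.0, 0.001]
contact_force: [0.9, -0.9, 0.3]
gripper_width: -0.001
grasp_force: 0.0
body [array([490.3, 249.6]), array([72.5, 72.8]), np.float64(83.1)] 0.046 cap n 947 top n 934 mid [0.4904 0.2492 0.0609] sz [0.028 0.027 0.006] z 0.0611
```

```bash
python3 -m crank '[{"x":0.7,"y":4,"z":0,"turn":0},{"x":0.7,"y":4.5,"z":0,"turn":0},{"x":0.7,"y":4.5,"z":0,"turn":0},{"x":0.7,"y":4.5,"z":0,"turn":0},{"x":0.7,"y":4.5,"z":0,"turn":0}]' 0
python3 -m crank '[{"x":0.7,"y":4.5,"z":0,"turn":0},{"x":0.7,"y":4.5,"z":0,"turn":0},{"x":0.7,"y":4.5,"z":0,"turn":0},{"x":0.7,"y":4.5,"z":0,"turn":0},{"x":0.8,"y":4.5,"z":0,"turn":0}]'
python3 -m crank '[{"x":0.8,"y":4.5,"z":0,"turn":0},{"x":0,"y":0,"z":0,"turn":0},{"x":0,"y":0,"z":0,"turn":0},{"x":0,"y":0,"z":0,"turn":0}]'
python3 - <<'E'
from h import *
m=manip.camera_model('wrist');p,d=manip.grab_frame('wrist');im=p[:,:,::-1].copy();cv2.imwrite('pics/w5.png',im)
wrist(d,m['mtx'],m['world_to_cam'],(314,190),70,(.5695,-.2415),im)
E
```

```text
time: 8.9
tool_pos: [0.5237, 0.0282, 0.1594]
tool_rot: [-0.0, 1.0, 0.0, -0.002]
contact_force: [1.3, 0.6, 0.0]
gripper_width: 0.0
grasp_force: 0.0
time: 9.4
tool_pos: [0.5597, -0.1966, 0.1591]
tool_rot: [-0.001, 1.0, -0.0, -0.002]
contact_force: [0.6, 0.8, 0.3]
gripper_width: -0.002
grasp_force: 0.0
time: 9.8
tool_pos: [0.5681, -0.2389, 0.1599]
tool_rot: [-0.001, 1.0, 0.0, -0.001]
contact_force: [1.0, 0.4, 0.6]
gripper_width: -0.002
grasp_force: 0.0
body [array([ 569.6, -243.1]), array([72.3, 72.7]), np.float64(14.6)] 0.0459 cap n 2405 top n 2089 mid [ 0.5694 -0.2431  0.0792] sz [0.04  0.041 0.006] z 0.079
```

View pics/w5.png

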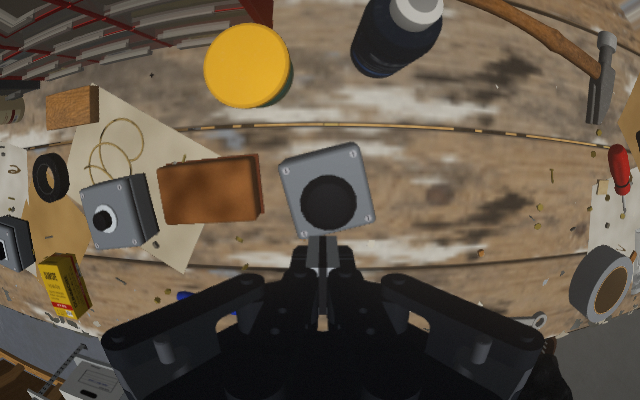

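The mushroom button is at (328,203), right ahead of the fingers.

```bash
python3 -m crank '[{"x":0.1,"y":0.4,"z":2,"turn":0},{"x":0,"y":0,"z":2,"turn":0},{"x":0,"y":0,"z":2,"turn":0},{"x":0,"y":0,"z":1,"turn":0},{"x":0,"y":0,"z":0,"turn":0}]' 0
python3 -m crank '[{"x":0,"y":0,"z":0,"turn":0},{"x":0,"y":0,"z":0,"turn":0}]'
```

```text
time: 10.35
tool_pos: [0.5686, -0.2424, 0.0893]
tool_rot: [-0.001, 1.0, 0.001, -0.002]
contact_force: [-0.2, 1.4, -0.5]
gripper_width: 0.002
grasp_force: 0.0
time: 10.55
tool_pos: [0.5708, -0.2444, 0.093]
tool_rot: [0.001, 1.0, 0.0, 0.001]
contact_force: [-0.3, -0.1, -0.2]
gripper_width: -0.002
grasp_force: 0.0
```

```bash
python3 -m crank '[{"x":-0.1,"y":-0.1,"z":0.5,"turn":0},{"x":0,"y":0,"z":0.3,"turn":0},{"x":0,"y":0,"z":0.3,"turn":0},{"x":0,"y":0,"z":0.2,"turn":0},{"x":0,"y":0,"z":0.2,"turn":0}]'
python3 -m crank '[{"x":0,"y":0,"z":0.15,"turn":0},{"x":0,"y":0,"z":0.15,"turn":0},{"x":0,"y":0,"z":0.15,"turn":0}]'
```

```text
time: 11.05
tool_pos: [0.5689, -0.2433, 0.0768]
tool_rot: [-0.0, 1.0, -0.0, -0.0]
contact_force: [-1.5, 1.1, 3.5]
gripper_width: -0.0
grasp_force: 1.7
time: 11.35
tool_pos: [0.5689, -0.2432, 0.0719]
tool_rot: [0.0, 1.0, -0.0, 0.0]
contact_force: [-1.2, 0.7, 4.8]
gripper_width: 0.003
grasp_force: 1.7
```

```bash
python3 -m crank '[{"x":0,"y":0,"z":0.15,"turn":0},{"x":0,"y":0,"z":0.1,"turn":0}]'
python3 -m crank '[{"x":0,"y":0,"z":-0.5,"turn":0},{"x":0,"y":0,"z":-1.5,"turn":0},{"x":0,"y":0,"z":-2.5,"turn":0},{"x":0,"y":0,"z":-3,"turn":0},{"x":0,"y":0,"z":-2.5,"turn":0}]'
python3 -m crank '[{"x":0,"y":0,"z":0,"turn":0},{"x":0,"y":0,"z":0,"turn":0},{"x":0,"y":0,"z":0,"turn":0}]'
python3 - <<'E'
from h import *
m=manip.camera_model('wrist');p,d=manip.grab_frame('wrist');im=p[:,:,::-1].copy();cv2.imwrite('pics/w6.png',im)
wrist(d,m['mtx'],m['world_to_cam'],(314,190),70,(.5695,-.243),im)
wrist(d,m['mtx'],m['world_to_cam'],(115,210),60,(.5455,-.012),im)
E
```

```text
time: 11.55
tool_pos: [0.5689, -0.2432, 0.0693]
tool_rot: [0.0, 1.0, -0.0, 0.0]
contact_force: [-1.1, 0.8, 3.8]
gripper_width: -0.0
grasp_force: 1.7
time: 12.05
tool_pos: [0.5694, -0.2434, 0.1721]
tool_rot: [0.001, 1.0, -0.0, 0.001]
contact_force: [0.6, -0.8, 0.1]
gripper_width: 0.001
grasp_force: 0.0
time: 12.35
tool_pos: [0.5681, -0.2427, 0.168]
tool_rot: [-0.001, 1.0, -0.0, -0.001]
contact_force: [-0.4, 0.1, -0.6]
gripper_width: -0.001
grasp_force: 0.0
body [array([ 569.6, -243.1]), array([72.4, 72.4]), np.float64(14.7)] 0.0459 cap n 2082 top n 1790 mid [ 0.5698 -0.2431  0.0683] sz [0.041 0.041 0.005] z 0.0685
body [array([545.4, -13.2]), array([72.2, 72.9]), np.float64(8.1)] 0.0457 cap n 217 top n 200 mid [ 0.5457 -0.0138  0.0603] sz [0.019 0.02  0.005] z 0.0609
```

All three buttons are in, and the boxes stand where they were.

```bash
python3 -c "from plant import manip; print(manip.job_done())"
```

```text
the job is handed in; nothing more can be done
None
```

I pressed the round, square and mushroom buttons in that order; each is about 10 mm in, no box moved measurably, the purple look-alike was left alone, and the job was handed in at about 12.4 s.

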